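# Index the filter wheel by its clicks and lock it

## Robot

A 6-joint arm with a two-finger parallel gripper is mounted at the origin on the work surface. World frame = base frame: x ahead of the robot, y to its left, z up, the work surface at z = 0. Lengths are in mm, angles in rad, forces in N, time in s.
With the tool pointing down it reaches from about 400 to 925 mm from the base axis. Payload 12.5 kg.
Tool frame: the origin (TCP) lies at the very end of the fingers, on their centre line; the grasp point (between the pads) lies 19 mm behind it; z points along the fingers, x is the direction in which the jaws open and shut, and the axes are right-handed (so a half turn about z gives the same grasp; the last joint's range is limited). The gripper opens to 95 mm and grips with 3 to 60 N. Pads are 20 mm wide; open, the fingers measure 119 mm over their backs; the gripper's body (75 mm by 180 mm) begins 59 mm behind the grasp point.
Start: joints at [1.197, 0.491, 1.559, -0, 1.092, -0.106], TCP at [165.364, 602.745, 214.661] pointing down, gripper open.
Joint ranges: [-3.1, 3.1], [-0.84, 2.19], [0.05, 2.79], [-1.13, 4.28], [0.06, 2.93], [-2.69, 2.69]. Speed limits (rad/s): [2.22, 2.22, 2.79, 3.14, 3.14, 3.14].

## Interface

Orientations are given as [roll, pitch, yaw] about the fixed x, y, z axes, in that order (R = Rz(yaw) Ry(pitch) Rx(roll)).
In Python, from cell import state, viewer, ticket, look_for, regions_of gives the robot as it stands.
- The arm moves only by the shell command python3 -m inch 'ROWS'. ROWS is JSON, a list of rows, each a list of 7 numbers: the turn, a rotation vector about the world's x, y, z in degrees, then the shift along the world's x, y, z in mm, then the opening, from -1 (shut) to 1 (fully open). In form: [[rx, ry, rz, tx, ty, tz, hand], ...]. A call has 1 to 10 rows; each row shifts and turns the commanded pose from where the row before left it; what a row does not reach is not made up. A row lasts 1/10 s, in which the tool goes at most 50 mm and 8.59 degrees, less where a joint would pass 70% of its speed; a pose out of reach is approached as far as the arm can. A call with a gripper value outside its range is refused whole. The fingers move at their own pace and stop on an object; the grip force is fixed at half the most. Time passes only in rows, so rows that do not move let the fingers close. It gives the time, the measured TCP pose, the force and the opening at its end, in the units of the state.
- state(): the state, without advancing time (a new reading comes with each control period).
- viewer.read_camera(name): name is "side" or "top"; returns a dict with "color" (384x512x3 uint8, red, green, blue), "depth" (384x512 float32, mm along the optical axis (not along the pixel's ray), 0 where there is no reading), "fx", "fy", "cx", "cy" (pixels), "position" and "orientation" of the camera in the world. Camera axes: x right, y down, z forward; pixel columns grow to the right and rows downward; lengths in mm; the calibration is good to about 2 mm. A picture is of the moment at which its call begins.
- ticket.job_done(): hands the job in, once; it reports no verdict.
Trained networks look in the newest picture that a camera, given by its name, has taken for a name from the list of things; names that differ only in an ending like _2 or _b are one class to them, and where a whole thing is asked for, a point or a joint stands for the part that bears it (a point fixed in the world has none). Each returns a list of dicts, best first, with "score" (0 to 1); they miss things now and then, are a little off and sometimes report something else, mostly with a low value. They report only what shows in the picture. A call takes as long as a camera call.
- look_for(name, camera): "box" ([left, top, right, bottom] as shares, 0 to 1, of the picture: columns of its width, rows of its height, round what is visible of it).
- regions_of(name, camera): "pixels" (384x512 bool, what is visible of it) and "box" ([left, top, right, bottom] as shares, 0 to 1, of the picture: columns of its width, rows of its height, round what is visible of it).
The state is a dict: "t": time; "joints": joint angles; "qvel": joint speeds; "tau": joint torques, N m; "eef_pos": TCP position; "tcp_rot": TCP orientation; "ft_force": force on the tool from outside, world axes, zero at the start; "moment": the same for the moment, N m; "opening": opening from 0.0 (shut) to 1.0 (fully open).
Only numpy, scipy, OpenCV 4.12 (cv2) and the standard library are available. Lean on these libraries where they do the work, as an engineer would, in place of code of your own. Each camera call takes 0.05 s, during which the arm holds its last target. There are 200 camera calls.

## Task

Turn the filter wheel by its black knob, clockwise seen from above and click by click, until the one notch in the rim of the round plate has clicked in under the lock pin, without running past it; then press the pin straight down until it is fully home in the notch. Be gentle: never more than 30 N on the pin nor a squeeze of more than 40 N on the knob, and leave the other things where they are.

Things in the scene. Friction and masses are not known exactly. Their poses are not given: they have to be found in the camera images.
- housing: cream housing of the filter wheel, fixed to the bench, 210 x 210 mm, its deck 46 mm above the origin (the origin lies 0 to 12 mm above the bench, and heights below are from it). The wheel's upright axis passes through the origin. A guide for the lock pin stands at its -x edge and reaches over the plate's rim (40 mm wide, top 76 mm up).
- knob_grip (a point): point on the wheel's upright axis in the round black knob, where to grip, 100 mm above the housing's origin. The knob is 48 mm across, reaches from 70 to 116 mm up and can be gripped from above at any yaw.
- knob: the same knob; origin on its axis, 64 mm up. It drives the plate through a soft coupling (0.5 N m per rad): it runs about 0.6 rad ahead before the plate snaps to its next click, and springs back when let go while the plate stays. So the hand's angle does not tell the plate's; a click is felt as torque rising to nearly 0.3 N m, then suddenly dropping by more than half.
- notch (a point): middle of the one notch (15 mm wide) in the rim of the round aluminium index plate, 70 mm from the axis, at mid thickness (56 mm up). It starts 2 to 4 clicks short of the pin, clockwise seen from above.
- plate: the index plate, 154 mm across, 8 mm thick, top 60 mm up; origin on the axis at its underside; -x points to the notch. It rests at 15 clicks a turn (24 degrees, 0.419 rad, 29 mm of travel at the notch each), one of them with the notch exactly under the pin.
- mark (a point): point fixed to the housing below the lock pin, at the plate's mid height, 70 mm from the axis: where the notch must come. Its axes are the housing's: -x points from the axis outward to the pin, z up; the notch comes from its -y side, and +y is past it.
- pin_top (a point): middle of the flat top of the steel lock pin's head (18 mm across, 9 mm high), 99 mm up when raised, 87 mm when home. The pin slides straight down by 12 mm against about 4 N, stays where it is left and stops hard at the end; the rim blocks it after 4 mm unless the notch is under it. Press it with closed fingers.
- pin (a joint): how far the lock pin is pressed: 0 up, 0.012 m fully home
- filter_cap: bystander, to be left alone: black plastic cap, 24 mm across, 12 mm high, standing on a corner of the housing's deck; origin under its centre
- dish: bystander, to be left alone: glass dish, 90 mm across, 16 mm high; origin under its centre
- bottle: bystander, to be left alone: white bottle, 56 mm across, 120 mm high; origin under its centre
- slide_box: bystander, to be left alone: grey closed box, 95 x 80 x 32 mm; origin under its centre
- tip_rack: bystander, to be left alone: white rack of tips, 120 x 85 x 54 mm; origin under its centre
- forceps: bystander, to be left alone: steel forceps lying flat, about 138 mm long, 6 mm high; origin under the middle of the shanks
- beaker: bystander, to be left alone: glass beaker, 66 mm across, 80 mm high; origin under its centre

How it is judged:
By the outcome, as a careful person would: the job done as asked, in the order asked, and still so for the second after the job is handed in, with the robot touching nothing.
It also fails if it takes over 69 s, if anything falls off the work surface, if the arm or the gripper's body presses on something with over 40 N, if the wrist force passes 120 N, or if a joint passes its speed limit or range.

## Working session

There is one attempt and no reset: what is moved stays moved. The work goes in short steps, Python scripts to look and compute and a shell command to move; the robot and the scene stay as the last step left them, time stands still between calls to the robot, and variables do not carry over. Pictures are saved under pics/ and viewed, on a budget of 10 in all, crops included, one or two more only if the job needs it, and the job is handed in when it is done.

```bash
mkdir -p pics; cat > h.py <<'E'
import numpy as np,cv2
from scipy.spatial.transform import Rotation as R
from cell import state,viewer,ticket,look_for,regions_of
def cam(n):
    c=viewer.read_camera(n)
    o=np.array(c["orientation"],float)
    c["R"]=R.from_euler('xyz',o).as_matrix() if o.size==3 else (R.from_quat(o).as_matrix() if o.size==4 else o)
    return c
def pts(c,mask):
    v,u=np.nonzero(mask&(c["depth"]>0)); d=c["depth"][v,u]
    p=np.c_[(u-c["cx"])/c["fx"]*d,(v-c["cy"])/c["fy"]*d,d]
    return p@c["R"].T+np.array(c["position"])
def proj(c,P):
    q=(np.atleast_2d(P)-np.array(c["position"]))@c["R"]
    return np.c_[q[:,0]/q[:,2]*c["fx"]+c["cx"],q[:,1]/q[:,2]*c["fy"]+c["cy"]]
E
python3 - <<'E'
from h import *
ims=[]
for n in("top","side"):
    c=cam(n); print(n,c["position"],c["orientation"],c["fx"])
    cv2.imwrite(f"pics/{n}0.png",c["color"][:,:,::-1])
    for k in("housing","knob","plate","notch","pin_top","filter_cap"):
        for r in regions_of(k,n)[:2]:
            p=pts(c,r["pixels"])
            if len(p)==0: continue
            top=p[p[:,2]>np.percentile(p[:,2],95)-3]
            print(k,round(r["score"],2),len(p),"med",np.median(p,0).round(),"topmid",((top.max(0)+top.min(0))/2).round(1),"px",(np.array(r["box"])*[512,384,512,384]).round())
print(state())
E
```

```text
top [ 381.54533161    3.72285955 1343.54223493] [-3.01681308e+00  2.14133821e-03 -1.57199487e+00] 470.0150426176568
housing 0.91 5560 med [589. -49.  59.] topmid [570.7 -50.2 121.5] px [241. 135. 320. 213.]
knob 0.89 2307 med [595. -49.  71.] topmid [597.3 -48.8 128.7] px [251. 148. 306. 197.]
plate 0.46 49 med [679.  43.  68.] topmid [677.7  43.9  70.5] px [239. 136. 249. 147.]
notch 0.83 1976 med [597. -45.  70.] topmid [600.3 -49.6  76.1] px [251. 142. 305. 199.]
pin_top 0.46 2420 med [597. -48.  71.] topmid [597.3 -48.8 128.7] px [250. 144. 305. 200.]
side [ -18.66583599 -778.94376516  832.74916042] [-2.22176417  0.00393977 -0.62600075] 350.6922350249057
housing 0.59 3114 med [569. -87.  57.] topmid [571.4 -50.2 118.8] px [234. 175. 318. 239.]
knob 0.93 957 med [589. -67.  72.] topmid [596.9 -50.2 127.8] px [255. 179. 301. 210.]
notch 0.6 780 med [585. -70.  71.] topmid [596.4 -47.3  95.4] px [255. 184. 301. 213.]
pin_top 0.28 3129 med [569. -86.  57.] topmid [571.4 -50.2 118.8] px [239. 181. 318. 237.]
{'t': 0.7, 'joints': array([ 1.19739764e+00,  4.90898146e-01,  1.55889716e+00,  1.34357250e-05,
        1.09170624e+00, -1.05576627e-01]), 'qvel': array([ 6.10042443e-04,  7.76640288e-04,  7.96611506e-04, -7.09501915e-04,
        1.55416230e-03, -9.45855498e-05]), 'tau': array([-5.71362634e-04, -6.12346029e+01, -2.58405930e+01,  6.92873192e-02,
        4.43176157e-02,  2.47315018e-05]), 'eef_pos': array([165.36211675, 602.74554763, 214.66307397]), 'tcp_rot': array([-3.14159040e+00, -9.18496451e-05,  1.30296807e+00]), 'ft_force': array([-0.13052391, -0.49505129, -0.84629644]), 'moment': array([-0.05334425, -0.02512871, -0.00334483]), 'opening': 0.9967449386431092}
```

```bash
python3 - <<'E'
import cv2,numpy as np
a=cv2.imread("pics/top0.png");b=cv2.imread("pics/side0.png")
z=cv2.resize(a[125:225,230:330],(400,400),interpolation=3)
y=cv2.resize(b[160:260,225:325],(400,400),interpolation=3)
w=np.vstack([np.hstack([z,y]),cv2.resize(np.hstack([a,b]),(800,200))[:200]])
cv2.imwrite("pics/w0.png",w)
E
```

```text
(no output)
```

View pics/w0.png

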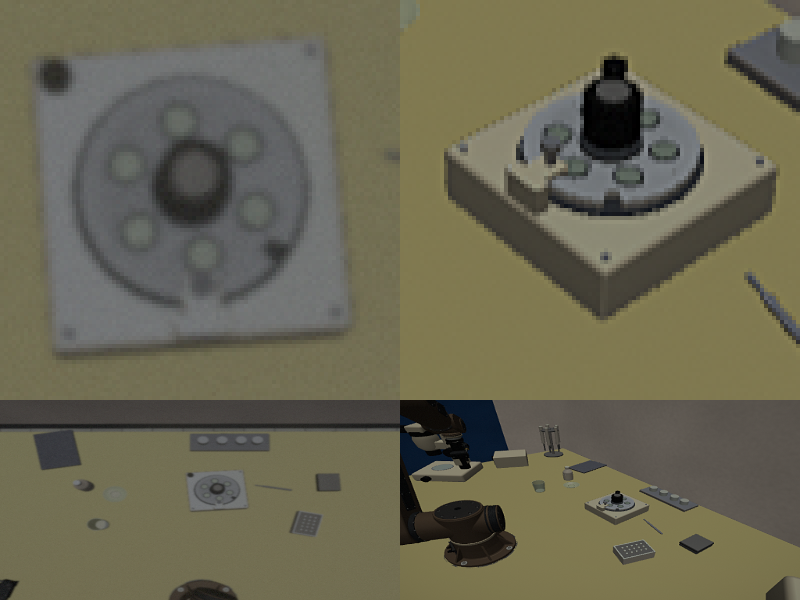

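```bash
cat >> h.py <<'E'
def ray(c,u,v,z):
    d=c["R"]@np.array([(u-c["cx"])/c["fx"],(v-c["cy"])/c["fy"],1]); p=np.array(c["position"]); return p+d*(z-p[2])/d[2]
E
python3 - <<'E'
from h import *
ax=np.array([597.,-49])
for n,nt,pn in(("top",(299.2,187),(280.7,196)),("side",(278,210.7),(262.5,197))):
    c=cam(n); P=pts(c,np.ones((384,512),bool))
    a=P[(np.hypot(*(P[:,:2]-ax).T)<30)&(P[:,2]>120)]
    print(n,"knobtop",np.median(a,0),(a.max(0)+a.min(0))/2,len(a))
    print(" bench z",np.median(P[(abs(P[:,0]-597)<180)&(abs(P[:,1]+49)<180)&(P[:,2]<20)][:,2]))
    d=P[(abs(P[:,0]-ax[0])<115)&(abs(P[:,1]-ax[1])<115)&(P[:,2]>45)]
    r=np.hypot(*(d[:,:2]-ax).T)
    print(" deck z",np.median(d[(r>95)][:,2])," plate z",np.median(d[(r>40)&(r<75)][:,2]), "rect",cv2.minAreaRect(d[d[:,2]<80][:,:2].astype(np.float32)))
    q=d[(r>50)&(r<95)&(d[:,2]>90)&(d[:,0]<ax[0])]; print(" pin pts",len(q),q.round()[:12])
    print(" notch",ray(c,*nt,68)," pin",ray(c,*pn,108))
E
```

```text
top knobtop [596.36961228 -48.90906617 126.08624883] [597.74030461 -50.22177775 127.38205538] 265
 bench z 0.17547837370216257
 deck z 55.58658550358746  plate z 70.13693781805114 rect ((598.08544921875, -50.33012390136719), (211.22496032714844, 210.27816772460938), 4.553532600402832)
 pin pts 35 [[534. -52. 110.]
 [535. -54. 108.]
 [535. -57. 108.]
 [534. -60. 109.]
 [537. -63.  90.]
 [534. -47.  93.]
 [532. -49. 111.]
 [532. -52. 106.]
 [532. -54. 109.]
 [532. -57. 106.]
 [532. -60. 106.]
 [532. -62. 107.]]
 notch [ 555.97892851 -108.89994938   68.        ]  pin [526.54382003 -56.12225996 108.        ]
side knobtop [594.34444754 -52.88223868 125.97682678] [597.70881848 -47.8189654  125.75813482] 109
 bench z 1.1076120937494807
 deck z 55.975470749851524  plate z 70.70886210203037 rect ((599.2124633789062, -49.746681213378906), (214.02658081054688, 212.5226593017578), 5.0354180335998535)
 pin pts 28 [[532. -50. 111.]
 [538. -47. 107.]
 [525. -48. 109.]
 [525. -53. 112.]
 [531. -51. 109.]
 [535. -51. 107.]
 [534. -57. 111.]
 [522. -52. 109.]
 [523. -56. 111.]
 [526. -57. 110.]
 [530. -58. 109.]
 [532. -60. 109.]]
 notch [ 551.17989305 -112.54299222   68.        ]  pin [523.03124299 -64.15148122 108.        ]
```

```bash
python3 -m inch '[[0,0,2,27,-40,0,1],[0,0,2,27,-41,0,1],[0,0,2,27,-41,0,0.4],[0,0,2,27,-41,0,0.3],[0,0,2,27,-41,0,0.3],[0,0,2,27,-41,0,0.3],[0,0,2,27,-41,0,0.3],[0,0,2,27,-41,0,0.3]]'; python3 -m inch '[[0,0,2,27,-40,0,0.3],[0,0,2,27,-41,0,0.3],[0,0,2,27,-41,0,0.3],[0,0,2,27,-41,0,0.3],[0,0,2,27,-41,0,0.3],[0,0,2,27,-41,0,0.3],[0,0,2,27,-41,0,0.3],[0,0,0,0,0,0,0.3],[0,0,0,0,0,0,0.3]]'
```

```text
t: 1.6
eef_pos: [382.2, 274.0, 214.9]
tcp_rot: [3.141, -0.0, 1.584]
ft_force: [-0.1, 0.3, -0.6]
opening: 0.657
t: 2.5
eef_pos: [570.3, -11.0, 214.2]
tcp_rot: [-3.141, -0.001, 1.824]
ft_force: [0.2, 0.4, -0.6]
opening: 0.648
```

```bash
python3 -m inch '[[0,0,0,14,-19,0,0.3],[0,0,0,13,-19.5,0,0.3],[0,0,0,0,0,-40,0.3],[0,0,0,0,0,-25,0.3],[0,0,0,0,0,0,0.3],[0,0,0,0,0,0,0.3]]'
python3 - <<'E'
from h import *
s=state();print(s["eef_pos"],s["moment"],s["ft_force"])
t=cam("top");d=cam("side")
a=t["color"][125:225,230:330,::-1];b=d["color"][140:240,225:325,::-1]
cv2.imwrite("pics/w1.png",np.hstack([cv2.resize(x,(400,400),interpolation=3) for x in(a,b)]))
E
```

```text
t: 3.1
eef_pos: [597.3, -47.7, 150.5]
tcp_rot: [3.142, -0.0, 1.828]
ft_force: [0.6, 0.7, 0.8]
opening: 0.649
[597.30924031 -47.69985296 150.46242085] [ 0.01529573 -0.0048771   0.01537669] [0.57345514 0.7306813  0.83205514]
```

View pics/w1.png

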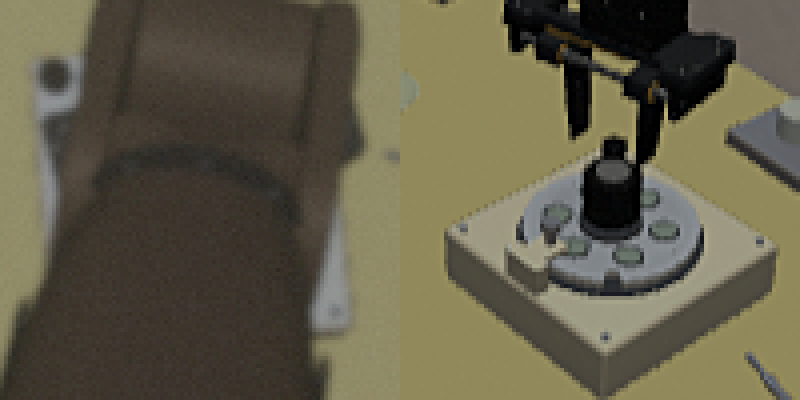

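The fingers straddle the knob in the side view (tips at crop (577,135) and (645,160), knob top at (612,170)). The notch shows at (614,282) and the pin at (550,230). The arm hides the wheel in the top view, so I'll go on with the side camera and descend.

```bash
python3 -m inch '[[0,0,0,0,-1.5,-15,0.3],[0,0,0,0,0,-15,0.3],[0,0,0,0,0,-15,0.3],[0,0,0,0,0,-14,0.3],[0,0,0,0,0,0,0.3],[0,0,0,0,0,0,0.3]]'; python3 -m inch '[[0,0,0,0,0,0,0.1],[0,0,0,0,0,0,0],[0,0,0,0,0,0,-0.1],[0,0,0,0,0,0,-0.2],[0,0,0,0,0,0,-0.4],[0,0,0,0,0,0,-0.4],[0,0,0,0,0,0,-0.4]]'; python3 -c "
from h import *;s=state();print(s['moment'],s['eef_pos'])"
```

```text
t: 3.8
eef_pos: [597.7, -50.2, 91.3]
tcp_rot: [3.141, 0.0, 1.827]
ft_force: [0.3, -0.4, 1.2]
opening: 0.652
t: 4.5
eef_pos: [597.4, -49.4, 91.4]
tcp_rot: [3.141, -0.001, 1.827]
ft_force: [-1.5, 5.2, 4.9]
opening: 0.503
[1.0466475  0.21368422 0.01207881] [597.38824663 -49.43576127  91.41275596]
```

```bash
m(){ python3 -c "
from cell import state;s=state();print('MZ',s['moment'][2].round(3),'yaw',(s['tcp_rot'][2]*57.2958).round(1),s['ft_force'].round(1),s['opening'])"; }
python3 -m inch '[[0,0,-3,0,0,0,-0.4],[0,0,-3,0,0,0,-0.4],[0,0,-3,0,0,0,-0.4],[0,0,-3,0,0,0,-0.4],[0,0,0,0,0,0,-0.4]]' >/dev/null; m
python3 -m inch '[[0,0,-3,0,0,0,-0.4],[0,0,-3,0,0,0,-0.4],[0,0,-3,0,0,0,-0.4],[0,0,-3,0,0,0,-0.4],[0,0,0,0,0,0,-0.4]]' >/dev/null; m
python3 -m inch '[[0,0,-3,0,0,0,-0.4],[0,0,0,0,0,0,-0.4]]' >/dev/null; m
python3 -m inch '[[0,0,-3,0,0,0,-0.4],[0,0,0,0,0,0,-0.4]]' >/dev/null; m
```

```text
MZ 0.044 yaw 92.6 [-1.   9.   4.9] 0.5010277372564891
MZ 0.201 yaw 80.6 [-0.7 11.8  5.2] 0.4984984289076583
MZ 0.287 yaw 77.6 [-1.1 12.8  4.2] 0.5015356019900028
MZ 0.271 yaw 74.6 [-0.9 12.8  4.6] 0.5001803649670344
```

```bash
m(){ python3 -c "
from cell import state;s=state();print('MZ',s['moment'][2].round(3),'yaw',(s['tcp_rot'][2]*57.2958).round(1),s['ft_force'].round(1))"; }
python3 -m inch '[[0,0,-2,0,0,0,-0.4],[0,0,0,0,0,0,-0.4]]' >/dev/null; m
python3 -m inch '[[0,0,-2,0,0,0,-0.4],[0,0,0,0,0,0,-0.4]]' >/dev/null; m
python3 -m inch '[[0,0,-2,0,0,0,-0.4],[0,0,0,0,0,0,-0.4]]' >/dev/null; m
```

```text
MZ 0.299 yaw 72.6 [-0.1 14.2  5.2]
MZ 0.303 yaw 70.6 [-0.  13.5  3.4]
MZ 0.343 yaw 68.6 [ 0.4 14.   4.9]
```

```bash
m(){ python3 -c "
from cell import state;s=state();print('MZ',s['moment'][2].round(3),'yaw',(s['tcp_rot'][2]*57.2958).round(1),s['ft_force'].round(1))"; }
python3 -m inch '[[0,0,-2,0,0,0,-0.4],[0,0,0,0,0,0,-0.4]]' >/dev/null; m
python3 -m inch '[[0,0,-2,0,0,0,-0.4],[0,0,0,0,0,0,-0.4]]' >/dev/null; m
python3 - <<'E'
from h import *
d=cam("side")
cv2.imwrite("pics/w2.png",cv2.resize(d["color"][165:240,225:325,::-1],(800,600),interpolation=3))
E
```

```text
MZ 0.281 yaw 66.6 [ 1.1 15.5  4.5]
MZ 0.345 yaw 64.6 [-0.1 14.8  4. ]
```

View pics/w2.png

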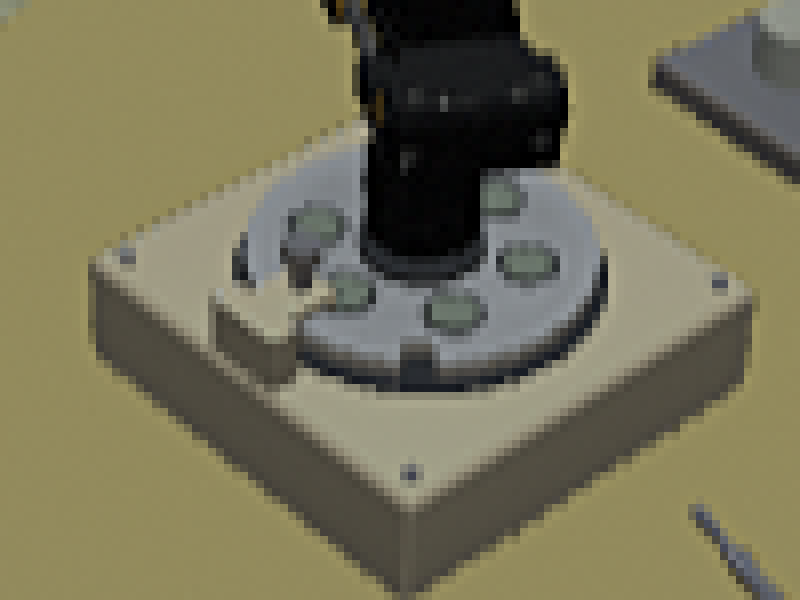

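The notch is still at (418,365) of this crop, so there's no click yet. I'll relieve the side load a little and go on in small steps.

```bash
cat > m.sh <<'E'
python3 -c "
from cell import state;s=state();print('MZ',s['moment'][2].round(3),'yaw',(s['tcp_rot'][2]*57.2958).round(1),s['ft_force'].round(1),s['eef_pos'].round(1))"
E
python3 -m inch '[[0,0,0,0,0.7,0,-0.4],[0,0,0,0,0,0,-0.4]]' >/dev/null; sh m.sh
python3 -m inch '[[0,0,-2,0,0,0,-0.4],[0,0,0,0,0,0,-0.4]]' >/dev/null; sh m.sh
python3 -m inch '[[0,0,-2,0,0,0,-0.4],[0,0,0,0,0,0,-0.4]]' >/dev/null; sh m.sh
```

```text
MZ 0.033 yaw 64.7 [ 0.2 10.3  4.5] [597.5 -48.1  91.4]
MZ 0.166 yaw 62.6 [ 0.3 11.   4.1] [597.5 -48.   91.4]
MZ 0.202 yaw 60.6 [ 0.2 12.3  4.8] [597.6 -48.   91.4]
```

```bash
python3 -m inch '[[0,0,-2.5,0,0.4,0,-0.4],[0,0,-2.5,0,0,0,-0.4],[0,0,-2.5,0,0,0,-0.4],[0,0,-2.5,0,0,0,-0.4],[0,0,0,0,0,0,-0.4]]' >/dev/null; sh m.sh
python3 - <<'E'
from h import *
d=cam("side")
cv2.imwrite("pics/w3.png",cv2.resize(d["color"][165:240,225:325,::-1],(800,600),interpolation=3))
E
```

```text
MZ 0.27 yaw 50.6 [ 2.8 11.1  4. ] [597.8 -47.7  91.4]
```

View pics/w3.png

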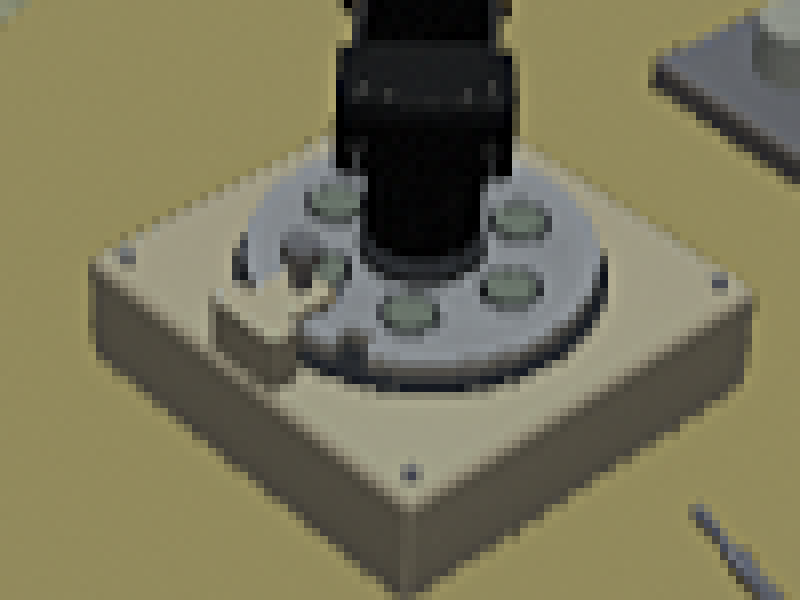

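The notch is now at (352,347), one click further, so one more is needed. The drop should come near yaw 41°.

```bash
python3 -m inch '[[0,0,-2,0,0,0,-0.4],[0,0,-2,0,0,0,-0.4],[0,0,0,0,0,0,-0.4]]' >/dev/null; sh m.sh
python3 -m inch '[[0,0,-2,0,0,0,-0.4],[0,0,0,0,0,0,-0.4]]' >/dev/null; sh m.sh
python3 -m inch '[[0,0,-2,0,0,0,-0.4],[0,0,0,0,0,0,-0.4]]' >/dev/null; sh m.sh
python3 -m inch '[[0,0,-2,0,0,0,-0.4],[0,0,0,0,0,0,-0.4]]' >/dev/null; sh m.sh
```

```text
MZ 0.36 yaw 46.6 [ 3.  11.3  3.3] [597.9 -47.6  91.4]
MZ 0.394 yaw 44.6 [ 2.4 11.7  3.7] [597.9 -47.5  91.4]
MZ 0.28 yaw 42.6 [ 2.6 12.2  2.8] [597.9 -47.5  91.4]
MZ 0.351 yaw 40.6 [ 2.8 12.4  3.1] [598.  -47.4  91.4]
```

```bash
python3 -m inch '[[0,0,-1,0,0,0,-0.4],[0,0,0,0,0,0,-0.4]]' >/dev/null; sh m.sh
python3 -m inch '[[0,0,-1,0,0,0,-0.4],[0,0,0,0,0,0,-0.4]]' >/dev/null; sh m.sh
```

```text
MZ 0.13 yaw 39.6 [ 3.6 13.8  2.1] [598.  -47.4  91.4]
MZ 0.186 yaw 38.6 [ 3.  13.6  2.4] [598.1 -47.4  91.4]
```

The torque dropped from 0.35 to 0.13, which is the second click. I'll turn back to unload the coupling, open the hand and lift.

```bash
python3 -m inch '[[0,0,4,0,0,0,-0.4],[0,0,4,0,0,0,-0.4],[0,0,3,0,0,0,-0.4],[0,0,0,0,0,0,-0.4]]' >/dev/null; sh m.sh
python3 -m inch '[[0,0,0,0,0,0,0.15],[0,0,0,0,0,0,0.3],[0,0,0,0,0,0,0.3],[0,0,0,0,0,0,0.3]]'; sh m.sh
python3 -m inch '[[0,0,0,0,0,15,0.3],[0,0,0,0,0,20,0.3],[0,0,0,0,0,30,0.3],[0,0,0,0,0,30,0.3],[0,0,0,0,0,0,0.3]]';
python3 - <<'E'
from h import *
d=cam("side")
cv2.imwrite("pics/w4.png",cv2.resize(d["color"][165:240,225:325,::-1],(800,600),interpolation=3))
E
```

```text
MZ 0.08 yaw 49.8 [ 1.  11.2  3.3] [597.8 -47.6  91.4]
t: 10.2
eef_pos: [597.3, -49.4, 90.7]
tcp_rot: [3.142, -0.0, 0.866]
ft_force: [0.3, -0.6, -0.2]
opening: 0.651
MZ -0.029 yaw 49.6 [ 0.3 -0.6 -0.2] [597.3 -49.4  90.7]
t: 10.7
eef_pos: [598.8, -49.6, 189.5]
tcp_rot: [3.136, -0.003, 0.866]
ft_force: [-0.1, 0.5, -0.5]
opening: 0.648
```

View pics/w4.png

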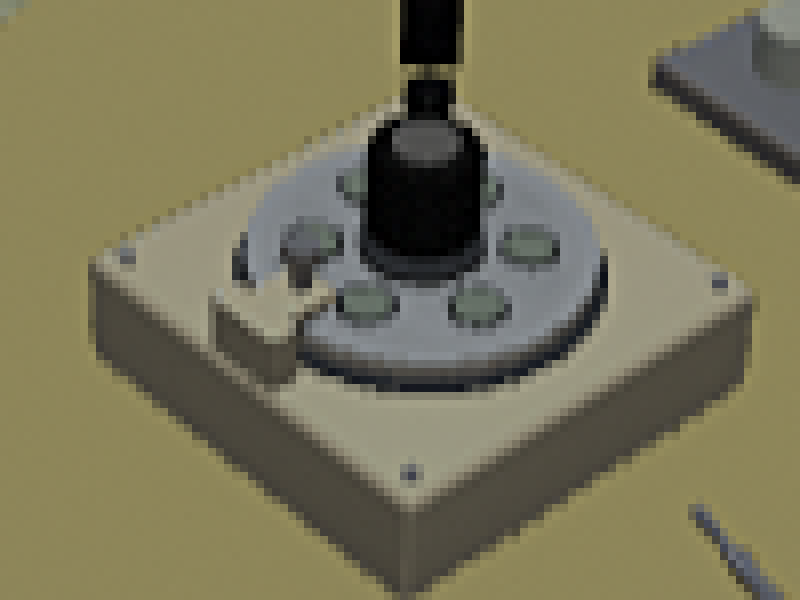

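The notch has gone under the guide at the pin, which fits the two felt clicks and its start 2 clicks short. Next I'll close the fingers and move over the pin.

```bash
python3 -m inch '[[0,0,0,-20,-1.5,0,0],[0,0,0,-25,-2,0,-0.5],[0,0,0,-25.3,-2,0,-1],[0,0,0,0,0,-20,-1],[0,0,0,0,0,-20,-1],[0,0,0,0,0,-15,-1],[0,0,0,0,0,-8,-1],[0,0,0,0,0,-8,-1],[0,0,0,0,0,0,-1],[0,0,0,0,0,0,-1]]'; sh m.sh
python3 - <<'E'
from h import *
d=cam("side")
cv2.imwrite("pics/w5.png",cv2.resize(d["color"][165:240,225:325,::-1],(800,600),interpolation=3))
E
```

```text
t: 11.75
eef_pos: [527.2, -54.7, 114.8]
tcp_rot: [3.141, -0.0, 0.867]
ft_force: [-0.6, 0.7, 0.1]
opening: 0.004
MZ 0.02 yaw 49.7 [-0.6  0.7  0.1] [527.2 -54.7 114.8]
```

View pics/w5.png

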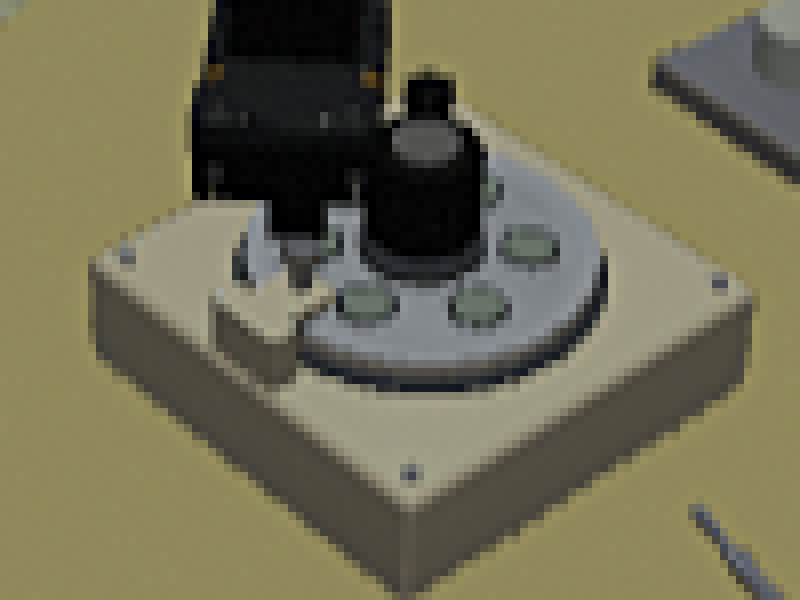

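The closed fingers (298,235) are over the pin head (300,245), centred on it. Pressing now.

```bash
python3 -m inch '[[0,0,0,0,0,-2,-1],[0,0,0,0,0,-2,-1],[0,0,0,0,0,-1,-1],[0,0,0,0,0,0,-1]]'>/dev/null; sh m.sh
python3 -m inch '[[0,0,0,0,0,-1,-1],[0,0,0,0,0,-1,-1],[0,0,0,0,0,0,-1]]'>/dev/null; sh m.sh
python3 -m inch '[[0,0,0,0,0,-1,-1],[0,0,0,0,0,-1,-1],[0,0,0,0,0,0,-1]]'>/dev/null; sh m.sh
```

```text
MZ 0.017 yaw 49.7 [0.7 0.3 0.1] [527.  -54.6 109.6]
MZ 0.019 yaw 49.7 [-0.7 -0.   2.3] [527.2 -54.7 107.7]
MZ 0.032 yaw 49.7 [0.6 0.1 2.4] [527.1 -54.7 105.6]
```

```bash
python3 -m inch '[[0,0,0,0,0,-0.5,-1],[0,0,0,0,0,-0.5,-1],[0,0,0,0,0,0,-1]]'>/dev/null; sh m.sh
python3 -m inch '[[0,0,0,0,0,-0.5,-1],[0,0,0,0,0,-0.5,-1],[0,0,0,0,0,0,-1]]'>/dev/null; sh m.sh
```

```text
MZ -0.051 yaw 49.7 [ 0.3 -0.7  2.4] [527.1 -54.7 104.6]
MZ -0.037 yaw 49.7 [0.5 0.1 1.8] [527.1 -54.7 103.6]
```

```bash
python3 -m inch '[[0,0,0,0,0,-1,-1],[0,0,0,0,0,-1,-1],[0,0,0,0,0,0,-1]]'>/dev/null; sh m.sh
python3 -m inch '[[0,0,0,0,0,-1,-1],[0,0,0,0,0,-1,-1],[0,0,0,0,0,0,-1]]'>/dev/null; sh m.sh
```

```text
MZ 0.012 yaw 49.7 [0.8 0.2 0.7] [527.1 -54.7 101.5]
MZ 0.008 yaw 49.7 [ 1.5 -0.1  1.8] [527.1 -54.6  99.5]
```

```bash
python3 -m inch '[[0,0,0,0,0,-0.5,-1],[0,0,0,0,0,-0.5,-1],[0,0,0,0,0,0,-1]]'>/dev/null; sh m.sh
python3 -m inch '[[0,0,0,0,0,-0.5,-1],[0,0,0,0,0,0,-1]]'>/dev/null; sh m.sh
python3 -m inch '[[0,0,0,0,0,-0.5,-1],[0,0,0,0,0,0,-1]]'>/dev/null; sh m.sh
```

```text
MZ 0.013 yaw 49.7 [1.4 0.5 2.2] [527.1 -54.7  98.6]
MZ 0.033 yaw 49.7 [ 0.3 -0.3  1.9] [527.1 -54.7  98.1]
MZ -0.061 yaw 49.7 [-0.5  0.   2.1] [527.1 -54.7  97.6]
```

```bash
for i in 1; do python3 -m inch '[[0,0,0,0,0,-0.5,-1],[0,0,0,0,0,0,-1]]'>/dev/null; sh m.sh
python3 -m inch '[[0,0,0,0,0,-0.5,-1],[0,0,0,0,0,0,-1]]'>/dev/null; sh m.sh; done
```

```text
MZ 0.006 yaw 49.7 [0.9 0.2 1.8] [527.1 -54.7  97.1]
MZ 0.013 yaw 49.7 [0.1 0.2 5.6] [527.1 -54.7  96.8]
```

```bash
python3 -m inch '[[0,0,0,0,0,-0.5,-1],[0,0,0,0,0,0,-1]]'>/dev/null; sh m.sh
python3 -m inch '[[0,0,0,0,0,-0.4,-1],[0,0,0,0,0,0,-1]]'>/dev/null; sh m.sh
```

```text
MZ 0.004 yaw 49.7 [-1.5  0.3 11.2] [527.2 -54.7  96.8]
MZ -0.056 yaw 49.7 [-2.7 -0.5 15.9] [527.2 -54.7  96.7]
```

It's at the hard stop: 96.7 against first contact near 109, so 12 mm of travel. I'll lift off and check.

```bash
python3 -m inch '[[0,0,0,0,0,5,-1],[0,0,0,0,0,20,-1],[0,0,0,0,0,30,-1],[0,0,0,0,0,40,-1],[0,0,0,-10,40,20,-1],[0,0,0,-10,45,0,-1],[0,0,0,-10,45,0,-1],[0,0,0,-10,45,0,-1],[0,0,0,-10,45,0,-1],[0,0,0,0,0,0,-1]]'
python3 - <<'E'
from h import *
t=cam("top");d=cam("side");ax=np.array([597.5,-49.5])
for c in(t,d):
    P=pts(c,np.ones((384,512),bool)); q=P[(np.hypot(P[:,0]-527.5,P[:,1]+55)<7)&(P[:,2]>88)]; print(len(q),np.median(q,0))
z=cv2.resize(t["color"][125:225,230:330,::-1],(400,400),interpolation=3)
y=cv2.resize(d["color"][160:260,225:325,::-1],(400,400),interpolation=3)
w=np.vstack([np.hstack([z,y]),cv2.resize(np.hstack([t["color"],d["color"]])[:,:,::-1],(800,200))])
cv2.imwrite("pics/w6.png",w)
E
```

```text
t: 16.5
eef_pos: [475.3, 169.3, 210.6]
tcp_rot: [-3.14, 0.0, 0.871]
ft_force: [0.0, -0.8, 0.3]
opening: 0.004
21 [527.84265083 -54.88992389  96.88968741]
12 [525.22654899 -58.15456514  96.76116109]
```

View pics/w6.png

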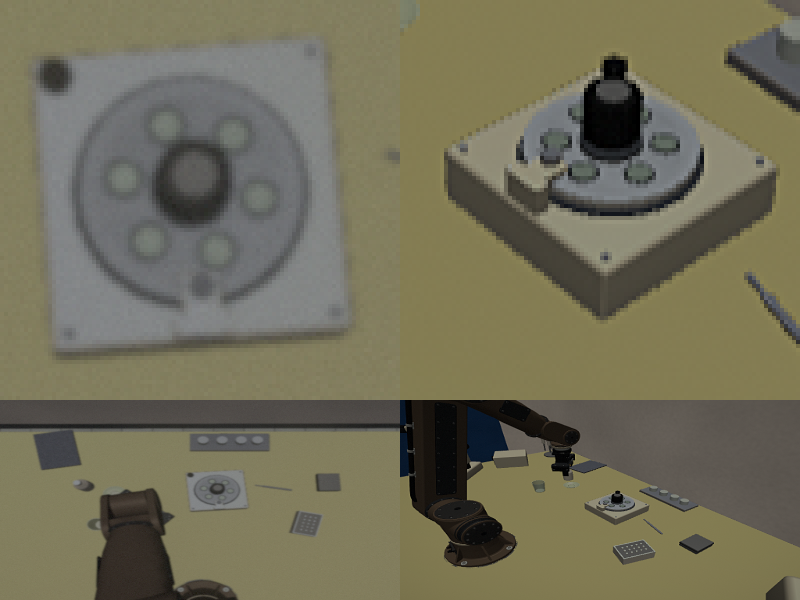

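The pin head now stands at about 97 mm, which is home. The notch no longer shows on the rim, the cap is still at (55,75), and the arm is clear of everything.

```bash
python3 -c "
from cell import ticket;print(ticket.job_done())"
```

```text
the job is handed in; nothing more can be done
None
```

The wheel is turned two clicks clockwise, the notch is in under the lock pin, and the pin is pressed fully home. I handed the job in at about 16.5 s on the robot's clock.

- **Clicks:** The start pictures put the notch about 49° short of the pin, which is two clicks. I felt both as torque drops, 0.35 to 0.03 N m and 0.35 to 0.13 N m. The first click also showed in the side picture. After the second, the notch had gone under the guide, so it was not seen directly in place.
- **Pin:** It went down about 12 mm, from first contact near 109 mm to a hard stop at 96.7 mm. It passed the depth where the rim would have blocked it, so the notch is under it. The most force I read on it was 16 N. Afterwards the cameras read the pin head at 96.8–96.9 mm, against about 97 mm expected when home.
- **Forces while turning:** The knob squeeze was the fixed 30 N. There was up to about 15 N of side load on the hand while turning. The torque peaked at up to 0.39 N m, above the "nearly 0.3" described; I think the side load explains it but did not check.
- **Other things:** In the last pictures the cap and the other things in view were where they started. The arm covered part of the left side of the top view. The hand is clear of everything.

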